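# Fetch the low jar from behind the solvent bottles and put it on the balance

### The job

The low jar at the back of the steel tray is hemmed in by three capped bottles. First clear all three bottles out of the tray so that they stand together on the pale grey rubber mat, then take the jar out and set it in the middle of the balance's round pan, and finally put each bottle back upright on the very spot in the tray where it stood at the start. It is glass: set things down rather than drop them, knock nothing over, and leave the beaker, the carton and the pen where they are.

Things in the scene. Friction and masses are not known exactly. Their poses are not given: they have to be found in the camera images.
- tray: Fixed shallow stainless-steel tray, 180 (its x) by 240 (its y) mm, rim 16 mm high, walls and floor 4 mm thick: things in it stand 4 mm above its origin. Origin: centre of its underside. The jar stands about 40 mm to +x of its centre; the bottles stand in front (-x) of the jar and to its two sides (+y and -y), about 66 mm from the jar's axis. Which bottle is where differs from start to start.
- round_bottle: Round clear-glass bottle, 56 mm across, 135 mm high, about 280 g; body straight to 82 mm, then shoulder and 28 mm neck. Ribbed blue screw cap 40 mm across and 30 mm tall at the top (its top face 135 mm above the bottle's underside), good to grip from above. Origin: centre of the underside; z up the bottle.
- slim_bottle: Slim round clear-glass bottle, the tallest: 46 mm across, 150 mm high, about 250 g; body straight to 98 mm, then shoulder and 24 mm neck. Ribbed blue screw cap 33 mm across and 30 mm tall at the top (its top face 150 mm above the bottle's underside), good to grip from above. Origin: centre of the underside; z up the bottle.
- square_bottle: Square clear-glass bottle, the lowest of the three: 50 by 50 mm, 120 mm high, about 250 g; body straight to 70 mm, then shoulder and 28 mm neck. Ribbed blue screw cap 36 mm across and 30 mm tall at the top (its top face 120 mm above the bottle's underside), good to grip from above. Origin: centre of the underside; z up the bottle.
- jar: Low round glass jar with a black plastic lid, 52 mm high, about 140 g. Glass 50 mm across, lid 52 mm across and 18 mm tall at the top; grip it by the lid or the body. Origin: centre of the underside; z up.
- mat: Fixed flat pale grey rubber mat, 260 (its x) by 160 (its y) mm, 3 mm thick, on one side of the tray (which side differs): the side area for the bottles. Origin: centre of its underside.
- balance: Fixed white laboratory balance on the other side of the tray, with a round steel pan 110 mm across whose flat top is 60 mm above the bench. Its housing, 48 mm high, reaches from 125 mm to -x to 65 mm to +x of the origin and 85 mm to either side. Origin: at bench height straight below the pan's centre; z up.
- beaker: Bystander: clear glass beaker, 64 mm across, 75 mm high, beyond the tray. Origin: centre of its underside.
- carton: Bystander: cardboard carton, 90 by 120 by 50 mm high, beyond the tray. Origin: centre of its underside.
- pen: Bystander: grey marker pen, 130 mm long (its y), 12 mm thick, lying on the bench between the robot and the tray. Origin: centre of its underside.

How it is judged (in metres and radians):
On the way, in this order (a step that is already met when the one before it is completed fails the run):
1. all three bottles stand upright on the mat together (x of round_bottle in the frame of mat between -0.13 and 0.13 m and y of round_bottle in the frame of mat between -0.08 and 0.08 m and height (world z) of each of round_bottle, slim_bottle, square_bottle below 0.008 m and angle between each of round_bottle, slim_bottle, square_bottle's own z axis and vertical below 0.1 rad and linear speed of each of round_bottle, slim_bottle, square_bottle below 0.03 m/s and x of slim_bottle in the frame of mat between -0.13 and 0.13 m and y of slim_bottle in the frame of mat between -0.08 and 0.08 m and x of square_bottle in the frame of mat between -0.13 and 0.13 m and y of square_bottle in the frame of mat between -0.08 and 0.08 m), for 0.2 s.
2. the jar stands in the middle of the balance's pan (horizontal distance between jar and balance below 0.015 m and z of jar in the frame of balance between 0.055 and 0.065 m and angle between jar's own z axis and vertical below 0.1 rad and linear speed of jar below 0.02 m/s), for 0.2 s.
At the end, for the whole second after the job is handed in: The jar stands upright and still on the balance's pan, its axis within 15 mm of the pan's centre, and each of the three bottles stands upright and still in the tray within 15 mm of where it stood at the start (all of step 2 and distance of each of round_bottle, slim_bottle, square_bottle from where it was at the start of the episode below 0.015 m and angle between each of round_bottle, slim_bottle, square_bottle's own z axis and vertical below 0.1 rad and linear speed of each of round_bottle, slim_bottle, square_bottle below 0.02 m/s); the robot touches nothing.
It fails at once if a bottle or the jar is knocked over (angle between any of round_bottle, slim_bottle, square_bottle, jar's own z axis and vertical above 0.6 rad).
It fails at once if a bottle or the jar is dropped: it nears what it lands on faster than 0.8 m/s (a fall of more than about 35 mm) ((height (world z) of round_bottle below 0.015 m and linear speed of round_bottle above 0.8 m/s) or (height (world z) of slim_bottle below 0.015 m and linear speed of slim_bottle above 0.8 m/s) or (height (world z) of square_bottle below 0.015 m and linear speed of square_bottle above 0.8 m/s) or (height (world z) of jar below 0.072 m and linear speed of jar above 0.8 m/s)).
It fails at once if the beaker, the carton or the pen is shifted by more than 20 mm (distance of any of beaker, carton, pen from where it was at the start of the episode above 0.02 m).
It also fails if it takes over 147 s, if anything falls off the work surface, if the arm or the gripper's body presses on something with over 40 N, if the wrist force passes 120 N, or if a joint passes its speed limit or range.

### The arm

A 6-joint arm with a two-finger parallel gripper is mounted at the origin on the work surface. World frame = base frame: x ahead of the robot, y to its left, z up, the work surface at z = 0. Lengths are in mm, angles in rad, forces in N, time in s.
With the tool pointing down it reaches from about 400 to 825 mm from the base axis. Payload 7 kg.
Tool frame: the origin (TCP) lies midway between the tips of the shut fingers; the grasp point (between the pads) lies r.hold_point_z behind it (r.hold_point_z is the distance from the TCP to the grasp point, in mm); z points along the fingers, y is the line along which they close (so a half turn about z gives the same grasp; the last joint's range is limited). The gripper opens to 88 mm and grips with 3 to 60 N. Pads are 19 mm wide; open, the fingers measure 130 mm over their backs; the gripper's body (78 mm by 193 mm) begins 47 mm behind the grasp point.
Start: joints at [-0.943, 0.359, 0.012, 0, -1.224, -0.288], TCP at [224.949, -636.391, 226.561] pointing down, gripper open.
Joint ranges: [-3.07, 3.07], [-1.43, 2.12], [-1.02, 1.25], [-3.03, 1.67], [-3.05, -0], [-3.03, 3.03]. Speed limits (rad/s): [2.39, 2.39, 3.01, 3.14, 3.14, 3.14].

### API

Orientations are given as a 3x3 rotation matrix whose columns are the frame's x, y, z axes.
In Python, from cell import telemetry, snapshot, ticket, r gives the robot as it stands. The module is installed in compiled form; this text tells all that it offers.
- The arm moves only by the shell command python3 -m creep 'ROWS' [FORCE]. ROWS is JSON, a list of rows, each a list of 7 numbers: the finger opening in mm, from 0 to 87.6, then the shift along the tool's x, y, z in units of 40 mm (1.0 is 40 mm), then the turn, a rotation vector about the tool's x, y, z in units of 5 degrees (1.0 is 5 degrees). In form: [[gripper, x, y, z, rx, ry, rz], ...]. A call has 1 to 10 rows; each row is the pose to reach, as a shift and turn from the pose commanded when the call began, along the tool's axes at that moment; what a row does not reach only later rows make up. A row lasts 1/12 s, in which the tool goes at most 41.7 mm and 7.16 degrees, less where a joint would pass 70% of its speed; a pose out of reach is approached as far as the arm can. A call with a gripper value outside its range is refused whole. The fingers move at their own pace and stop on an object; FORCE is the grip in N (left out, the last holds). Time passes only in rows, so rows that repeat a pose let the fingers close. It gives the time, the measured TCP pose, the force, the opening and the grip force at its end, in the units of the state.
- telemetry.get_obs(): the state, without advancing time (a new reading comes with each control period).
- snapshot(name): name is "scene" or "top" or "wrist"; returns a dict with "color" (384x512x3 uint8, blue, green, red), "z_map" (384x512 float32, mm along the optical axis (not along the pixel's ray), 0 where there is no reading), "fx", "fy", "cx", "cy" (pixels), "view" (4x4, takes a point from world to camera coordinates). Camera axes: x right, y down, z forward; pixel columns grow to the right and rows downward; lengths in mm; the calibration is good to about 2 mm. A picture is of the moment at which its call begins.
- ticket.hand_in(): hands the job in; it is judged then, once.
The state is a dict: "time": time; "qpos": joint angles; "dq": joint speeds; "joint_torque": joint torques, N m; "eef_pos": TCP position; "eef_rot": TCP orientation; "contact_force": force on the tool from outside, world axes, zero at the start; "moment": the same for the moment, N m; "gripper_width": finger opening in mm; "grip_force": force on a finger pad.
Only numpy, scipy, OpenCV 4.12 (cv2) and the standard library are available. Lean on these libraries where they do the work, as an engineer would, in place of code of your own. Each camera call takes 0.05 s, during which the arm holds its last target. There are 200 camera calls.

## Working session

There is one attempt and no reset: what is moved stays moved. The work goes in short steps, Python scripts to look and compute and a shell command to move; the robot and the scene stay as the last step left them, time stands still between calls to the robot, and variables do not carry over. Pictures are saved under pics/ and viewed, at most 14 in all, crops included, and the job is handed in when it is done.

```bash
mkdir -p pics; cat > h.py <<'E'
import numpy as np, cv2
from cell import telemetry, snapshot, ticket, r
def cloud(s):
    z=s["z_map"].astype(float); v,u=np.indices(z.shape)
    P=np.stack([(u-s["cx"])/s["fx"]*z,(v-s["cy"])/s["fy"]*z,z,np.ones_like(z)],-1)
    W=P@np.linalg.inv(s["view"]).T
    W[z==0]=np.nan
    return W[...,:3]
E
python3 - <<'E'
from h import *
o=telemetry.get_obs(); print(o["eef_pos"],np.round(o["eef_rot"],3).tolist(),r.hold_point_z,o["gripper_width"])
for n in("top","scene"):
    s=snapshot(n); cv2.imwrite(f"pics/{n}0.png",s["color"]); np.savez(f"{n}0.npz",W=cloud(s),c=s["color"])
    print(n,np.round(np.linalg.inv(s["view"])[:3],3).tolist(),s["fx"])
E
```

```text
[ 224.7992349  -635.95907191  225.63379941] [[-0.943, -0.333, -0.001], [-0.333, 0.943, 0.001], [0.0, 0.002, -1.0]] 18.8 87.67312252695118
top [[0.065, -0.973, 0.22, 339.587], [-0.998, -0.062, 0.02, 0.341], [-0.006, -0.22, -0.975, 1102.302]] 410.03196849840015
scene [[-0.706, 0.44, -0.554, 1058.229], [0.708, 0.417, -0.571, 485.051], [-0.02, -0.795, -0.606, 580.131]] 393.4223654941871
```

View pics/top0.png

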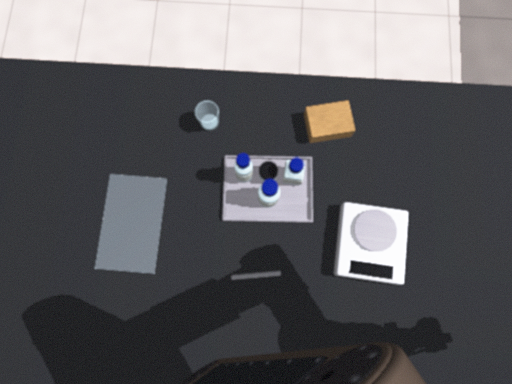

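View pics/scene0.png

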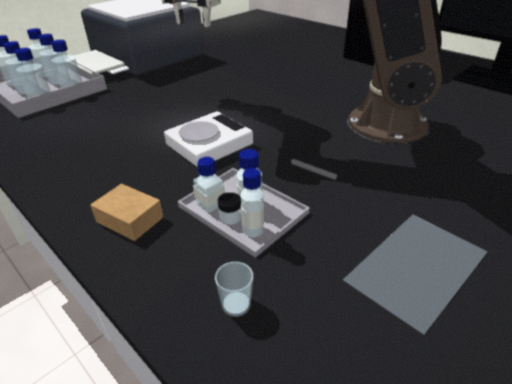

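Top view: tray centred near (268,188), mat at (131,223), pan at (375,230), blue caps at (243,160), (270,187) and (296,165), black jar lid at (269,170), pen at (256,275). The scene view agrees: the square bottle is on the balance side.

```bash
python3 - <<'E'
from h import *
for n in("top","scene"):
    d=np.load(f"{n}0.npz"); W=d["W"]; c=d["c"].astype(int); hsv=cv2.cvtColor(d["c"],cv2.COLOR_BGR2HSV)
    m=((hsv[...,0]>108)&(hsv[...,0]<132)&(hsv[...,1]>150)&(c[...,0]>60)).astype(np.uint8)
    k,l,st,ce=cv2.connectedComponentsWithStats(m)
    for i in range(1,k):
        if st[i,4]<40: continue
        p=W[l==i]; p=p[~np.isnan(p[:,0])]
        zt=np.percentile(p[:,2],90); t=p[p[:,2]>zt-6]
        # extents of the top face
        mid=[(np.percentile(t[:,j],3)+np.percentile(t[:,j],97))/2 for j in(0,1)]
        print(n,"cap",st[i].tolist(),"zt",zt.round(1),"mean",t.mean(0).round(1),"mid",np.round(mid,1),"ext",np.ptp(t[:,:2],axis=0).round(),len(t))
    def rep(name,mask):
        q=W[mask]; 
        if len(q)>10: 
            rc=cv2.minAreaRect(q[:,:2].astype(np.float32)); print(n,name,len(q),"z",np.median(q[:,2]).round(1),[np.round(x,1) for x in rc])
    X,Y,Z=W[...,0],W[...,1],W[...,2]; sm=c.sum(-1)
    def comp(mask,seed):
        k,l=cv2.connectedComponents(mask.astype(np.uint8)); return (l==l[seed[1],seed[0]])&mask
    if n=="top":
        rep("mat",comp((sm>200)&(Z<15),(131,223)))
        rep("pan",comp((Z>54)&(Z<68)&(np.hypot(X-W[230,375,0],Y-W[230,375,1])<75),(375,230)))
        print("panpix",W[230,375].round(),"housing"); rep("house",comp((Z>35)&(Z<70),(375,230)))
        rep("carton",comp((Z>30)&(Z<70),(330,120)))
        rep("pen",comp((sm>200)&(Z<25),(256,275)))
    else: rep("pan",comp((Z>56)&(Z<66),(198,132)));rep("mat",comp((sm>200)&(Z<15),(420,270)))
    T=np.hypot(X-W[188,268,0],Y-W[188,268,1])<190
    rep("tray",(sm>250)&T&(Z>-3)&(Z<25)&(Y<150)&(Y>-150))
    rep("rim",T&(Z>12)&(Z<19))
    L=(sm<150)&(Z>44)&(Z<62)&T; rep("lid",L); print("lid",np.nanmean(W[L],0).round(1) if L.any() else 0)
    seed={"top":(207,115),"scene":(235,285)}[n]; print("beaker",W[seed[1],seed[0]].round())
E
```

```text
top cap [237, 153, 12, 15, 144] zt 156.0 mean [627.7  43.7 153.8] mid [627.6  43.6] ext [33. 27.] 134
top cap [290, 158, 13, 14, 145] zt 125.6 mean [632.9 -88.3 123.6] mid [632.8 -88.4] ext [33. 30.] 137
top cap [262, 178, 15, 17, 200] zt 140.8 mean [568.3 -25.1 138.7] mid [568.7 -25.3] ext [38. 34.] 189
top mat 5951 z 2.7 [array([480.1, 340.1]), array([170.1, 267.9]), np.float64(88.5)]
top pan 1444 z 59.5 [array([ 491.5, -302.9]), array([106.8, 108.5]), np.float64(46.8)]
panpix [ 491. -301.   62.] housing
top house 4920 z 48.9 [array([ 462.1, -300.6]), array([171.5, 190.5]), np.float64(85.4)]
top carton 1479 z 49.7 [array([ 791.4, -183.6]), array([ 91.4, 121.6]), np.float64(12.7)]
top pen 245 z 10.7 [array([360.8,  -5.2]), array([ 13.1, 128.5]), np.float64(8.5)]
top tray 4300 z 4.1 [array([598.7, -24.9]), array([190.4, 249.2]), np.float64(2.5)]
top rim 488 z 15.8 [array([594.3, -24.8]), array([181.3, 240.2]), np.float64(2.5)]
top lid 229 z 55.9 [array([633.1, -21.2]), array([44.1, 42.6]), np.float64(3.7)]
lid [632.7 -21.2  55.9]
beaker [800. 161.   3.]
scene cap [28, 29, 38, 22, 320
[... 181 characters left out ...]
[ 40. 254.] 144
scene cap [239, 148, 22, 41, 658] zt 154.6 mean [633.5  46.3 153.9] mid [632.3  45. ] ext [32. 33.] 161
scene cap [198, 157, 18, 19, 275] zt 125.2 mean [639.1 -85.7 123.8] mid [638.4 -86.6] ext [33. 32.] 131
scene pan 646 z 60.9 [array([ 493.3, -302.4]), array([111.1, 107.1]), np.float64(49.4)]
scene mat 9008 z 3.5 [array([478.9, 336.9]), array([162.6, 266.7]), np.float64(89.0)]
scene tray 3569 z 5.6 [array([523.2, -28.4]), array([327.8, 242.2]), np.float64(2.7)]
scene rim 766 z 15.5 [array([520. , -28.7]), array([334.4, 242.2]), np.float64(2.8)]
scene lid 329 z 56.2 [array([637.9, -20.7]), array([47.6, 45.2]), np.float64(56.0)]
lid [641.5 -16.6  54.8]
beaker [766. 134.  22.]
```

```bash
cat > go.py <<'E'
# go.py X Y Z : prints the shift/turn (row units) from the present pose to a target with tool x=-X, y=+Y, down
import sys; from h import *
from scipy.spatial.transform import Rotation as R
o=telemetry.get_obs(); A=np.array(o["eef_rot"]); d=np.array([float(v) for v in sys.argv[1:4]])-o["eef_pos"]
T=np.diag([-1.,1,-1])
print(round(o["time"],2),np.round(o["eef_pos"],1),"shift",np.round(A.T@d/40,2),"turn",np.round(np.rad2deg(R.from_matrix(A.T@T).as_rotvec())/5,2))
E
python3 -m creep '[[87,-0.5,0.4,0,0,0,0.5],[87,-1.2,1,0,0,0,1.5],[87,-2,1.6,0,0,0,2.5],[87,-2.7,2.2,0,0,0,3.89],[87,-3.5,2.9,0,0,0,3.89],[87,-4.3,3.5,0,0,0,3.89],[87,-5,4.1,0,0,0,3.89],[87,-5.8,4.8,0,0,0,3.89],[87,-6.5,5.4,0,0,0,3.89],[87,-7,5.8,0,0,0,3.89]]' 35
python3 go.py 630 45 200
```

```text
time: 0.93
eef_pos: [412.4, -321.6, 226.5]
eef_rot: [[-1.0, -0.001, 0.0], [-0.001, 1.0, 0.0], [-0.0, 0.0, -1.0]]
contact_force: [0.4, -0.3, -0.8]
gripper_width: 86.6
grip_force: 0.0
0.93 [ 412.4 -321.6  226.5] shift [-5.45  9.16  0.67] turn [0.   0.   0.02]
```

```bash
python3 -m creep '[[87,-0.4,0.7,0,0,0,0],[87,-0.9,1.5,0,0,0,0],[87,-1.4,2.3,0,0,0,0],[87,-1.9,3.1,0,0,0,0],[87,-2.4,3.95,0,0,0,0],[87,-2.9,4.8,0,0,0,0],[87,-3.4,5.6,0,0,0,0],[87,-3.8,6.2,0,0,0,0],[87,-4,6.6,0,0,0,0],[87,-4,6.6,0,0,0,0]]'
python3 - <<'E'
from h import *
s=snapshot("wrist"); cv2.imwrite("pics/w1.png",s["color"]); np.savez("w1.npz",W=cloud(s),c=s["color"])
print(np.round(np.linalg.inv(s["view"])[:3],3).tolist())
E
python3 go.py 630 45 200
```

```text
time: 1.77
eef_pos: [572.9, -57.4, 225.7]
eef_rot: [[-1.0, -0.003, -0.001], [-0.003, 1.0, 0.0], [0.001, 0.0, -1.0]]
contact_force: [0.1, 0.2, 0.7]
gripper_width: 87.0
grip_force: 0.0
[[-0.004, 0.966, 0.26, 503.665], [1.0, 0.003, 0.002, -57.872], [0.001, 0.26, -0.966, 384.323]]
1.82 [571.9 -58.7 225.7] shift [-1.46  2.59  0.64] turn [-0.   -0.02  0.03]
```

View pics/w1.png

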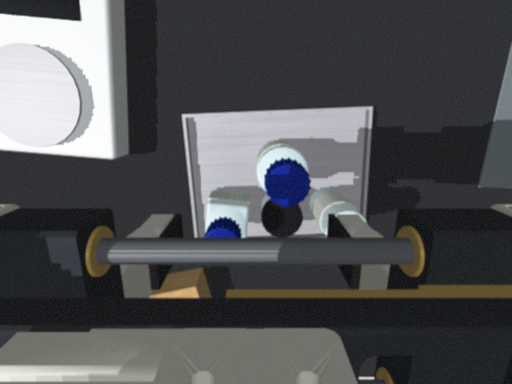

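The wrist view shows the round cap whole at (287,182), the lid at (281,215), the square bottle at (225,225) and the slim one at (340,215), both partly behind the gripper.

```bash
python3 - <<'E'
from h import *
d=np.load("w1.npz");W=d["W"];c=d["c"]
hsv=cv2.cvtColor(c,cv2.COLOR_BGR2HSV)
X,Y,Z=[W[...,i] for i in range(3)]
m=(hsv[...,0]>108)&(hsv[...,0]<132)&(hsv[...,1]>150)
def fit(m,name):
    p=W[m][:,:2].astype(np.float32); (x,y),R=cv2.minEnclosingCircle(p); print(name,round(x,1),round(y,1),"r",round(R,1),len(p),p.mean(0).round(1))
fit(m&(Z>134)&(Z<144)&(np.abs(X-568)<30)&(np.abs(Y+25)<30),"round")
fit((c.sum(-1)<160)&(Z>50)&(Z<62)&(np.abs(X-634)<32)&(np.abs(Y+22)<32),"jar")
pan=(Z>55)&(Z<66)&(Y<-200); fit(pan,"pan")
m=(Z>12)&(Z<19)&(np.abs(X-510)<12); fit(m,"front rim")
E
python3 -m creep '[[60,-0.2,0.4,0,0,0,0],[60,-0.6,1.1,0,0,0,0],[60,-1,1.8,0.2,0,0,0],[60,-1.3,2.3,0.4,0,0,0],[60,-1.46,2.58,0.6,0,0,0],[60,-1.46,2.58,0.6,0,0,0]]'
python3 go.py 630 44.5 121
```

```text
round 570.0 -27.7 r 21.1 1486 [568.7 -28.1]
jar 634.4 -23.7 r 25.3 1084 [635.5 -24.1]
pan 492.4 -303.6 r 55.2 7050 [ 491.8 -295.8]
front rim 513.8 -65.5 r 156.4 765 [507.9 -33.8]
time: 2.32
eef_pos: [629.8, 44.2, 200.0]
eef_rot: [[-1.0, -0.001, -0.003], [-0.001, 1.0, -0.001], [0.003, -0.001, -1.0]]
contact_force: [-0.4, -0.2, 0.5]
gripper_width: 60.6
grip_force: 0.0
2.32 [629.8  44.2 200. ] shift [-0.01  0.01  1.98] turn [-0.01 -0.04  0.01]
```

```bash
python3 -m creep '[[60,-0.02,-0.01,0.3,0,0,0],[60,-0.03,-0.02,0.8,0,0,0],[60,-0.03,-0.02,1.3,0,0,0],[60,-0.03,-0.02,1.7,0,0,0],[60,-0.03,-0.02,1.98,0,0,0],[25,-0.03,-0.02,1.98,0,0,0],[25,-0.03,-0.02,1.98,0,0,0],[25,-0.03,-0.02,1.98,0,0,0],[25,-0.03,-0.02,1.98,0,0,0],[25,-0.03,-0.02,1.98,0,0,0]]' 35; python3 go.py 560 335 180
```

```text
time: 3.15
eef_pos: [631.7, 42.3, 124.5]
eef_rot: [[-1.0, -0.0, 0.002], [-0.0, 1.0, 0.001], [-0.002, 0.001, -1.0]]
contact_force: [-0.1, 0.9, 3.8]
gripper_width: 32.2
grip_force: 35.4
3.15 [631.7  42.3 124.5] shift [ 1.79  7.32 -1.39] turn [0.01 0.02 0.  ]
```

```bash
python3 -m creep '[[25,0,0,0,0,0,0],[25,0,0,0,0,0,0]]'
```

```text
time: 3.32
eef_pos: [631.7, 42.3, 124.5]
eef_rot: [[-1.0, -0.001, 0.002], [-0.001, 1.0, 0.0], [-0.002, 0.0, -1.0]]
contact_force: [-0.1, 0.3, 5.0]
gripper_width: 32.5
grip_force: 35.0
```

```bash
python3 -m creep '[[25,0,0,-0.1,0,0,0],[25,0,0,-0.3,0,0,0],[25,0,0,-0.6,0,0,0],[25,0,0,-0.9,0,0,0],[25,0,0,-1.2,0,0,0],[25,0,0,-1.35,0,0,0],[25,0,0,-1.4,0,0,0],[25,0,0,-1.4,0,0,0]]'; python3 go.py 560 335 180
```

```text
time: 3.98
eef_pos: [631.4, 42.3, 180.3]
eef_rot: [[-1.0, -0.0, 0.001], [-0.0, 1.0, 0.001], [-0.001, 0.001, -1.0]]
contact_force: [0.6, 1.0, -3.1]
gripper_width: 32.0
grip_force: 35.0
3.98 [631.4  42.3 180.3] shift [1.78 7.32 0.01] turn [0.01 0.02 0.  ]
```

```bash
python3 -m creep '[[25,0.05,0.2,0,0,0,0],[25,0.2,0.8,0,0,0,0],[25,0.4,1.6,0,0,0,0],[25,0.62,2.5,0,0,0,0],[25,0.83,3.4,0,0,0,0],[25,1.05,4.3,0,0,0,0],[25,1.25,5.2,0,0,0,0],[25,1.5,6.1,0,0,0,0],[25,1.65,6.8,0,0,0,0],[25,1.75,7.15,0,0,0,0]]' && python3 -m creep '[[25,0.03,0.17,0,0,0,0],[25,0.03,0.17,0.2,0,0,0],[25,0.03,0.17,0.5,0,0,0],[25,0.03,0.17,0.85,0,0,0],[25,0.03,0.17,1.1,0,0,0],[25,0.03,0.17,1.25,0,0,0],[25,0.03,0.17,1.3,0,0,0],[25,0.03,0.17,1.35,0,0,0]]'; python3 go.py 560 335 123
```

```text
time: 4.82
eef_pos: [559.5, 331.7, 178.3]
eef_rot: [[-1.0, -0.003, -0.001], [-0.003, 1.0, -0.0], [0.001, -0.0, -1.0]]
contact_force: [0.7, 0.2, -3.7]
gripper_width: 32.2
grip_force: 35.0
time: 5.48
eef_pos: [560.1, 334.1, 124.9]
eef_rot: [[-1.0, 0.0, -0.0], [0.0, 1.0, -0.001], [0.0, -0.001, -1.0]]
contact_force: [0.0, -0.2, -2.5]
gripper_width: 31.9
grip_force: 35.0
5.48 [560.1 334.1 124.9] shift [0.   0.02 0.05] turn [-0.01 -0.   -0.01]
```

```bash
python3 -m creep '[[25,0,0,0.02,0,0,0],[25,0,0,0.04,0,0,0],[25,0,0,0.04,0,0,0]]'
```

```text
time: 5.73
eef_pos: [560.0, 335.0, 124.2]
eef_rot: [[-1.0, -0.0, 0.001], [-0.0, 1.0, 0.001], [-0.001, 0.001, -1.0]]
contact_force: [-0.1, 0.5, -2.4]
gripper_width: 32.3
grip_force: 35.0
```

```bash
python3 -m creep '[[25,0,0,0.03,0,0,0],[25,0,0,0.05,0,0,0],[25,0,0,0.05,0,0,0]]'
```

```text
time: 5.98
eef_pos: [560.5, 335.3, 123.6]
eef_rot: [[-1.0, -0.001, 0.002], [-0.001, 1.0, 0.001], [-0.002, 0.001, -1.0]]
contact_force: [-1.5, -1.7, 5.2]
gripper_width: 32.0
grip_force: 35.0
```

```bash
python3 -m creep '[[60,0,0,0,0,0,0],[60,0,0,0,0,0,0],[60,0,0,0,0,0,0],[60,0,0,0,0,0,0],[60,0,0,-0.3,0,0,0],[60,0,0,-0.9,0,0,0],[60,0,0,-1.7,0,0,0],[60,0,0,-2,0,0,0],[60,0,0,-2,0,0,0]]'; python3 go.py 569.5 -27.7 190
python3 - <<'E'
from h import *
s=snapshot("scene"); cv2.imwrite("pics/s2.png",s["color"])
E
```

```text
time: 6.73
eef_pos: [561.7, 336.2, 207.2]
eef_rot: [[-1.0, -0.001, 0.006], [-0.001, 1.0, 0.005], [-0.006, 0.005, -1.0]]
contact_force: [0.5, -0.5, 0.1]
gripper_width: 59.6
grip_force: 0.0
6.73 [561.7 336.2 207.2] shift [-0.18 -9.1   0.39] turn [0.05 0.07 0.01]
```

View pics/s2.png

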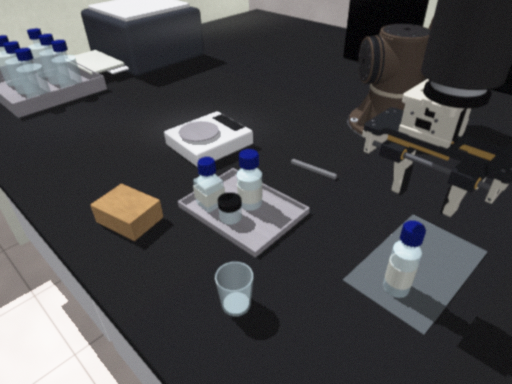

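The slim bottle stands upright on the mat at (402,262). Next, the round bottle.

```bash
python3 -m creep '[[60,-0.02,-0.5,0,0,0,0],[60,-0.04,-1.4,0.1,0,0,0],[60,-0.06,-2.4,0.2,0,0,0],[60,-0.08,-3.4,0.3,0,0,0],[60,-0.1,-4.4,0.39,0,0,0],[60,-0.12,-5.4,0.39,0,0,0],[60,-0.14,-6.4,0.39,0,0,0],[60,-0.16,-7.4,0.39,0,0,0],[60,-0.18,-8.3,0.39,0,0,0],[60,-0.18,-8.8,0.39,0,0,0]]' && python3 -m creep '[[60,0,-0.2,0.1,0,0,0],[60,0,-0.3,0.3,0,0,0],[60,0,-0.3,0.5,0,0,0],[60,0,-0.3,0.5,0,0,0]]';python3 go.py 569.5 -27.7 107
```

```text
time: 7.62
eef_pos: [565.8, -20.8, 185.6]
eef_rot: [[-1.0, 0.002, -0.002], [0.002, 1.0, -0.001], [0.002, -0.001, -1.0]]
contact_force: [0.6, 0.2, -1.3]
gripper_width: 60.1
grip_force: 0.0
time: 7.95
eef_pos: [565.7, -28.6, 163.6]
eef_rot: [[-1.0, -0.0, -0.004], [-0.0, 1.0, -0.0], [0.004, -0.0, -1.0]]
contact_force: [-0.1, 0.2, 0.4]
gripper_width: 59.9
grip_force: 0.0
7.95 [565.7 -28.6 163.6] shift [-0.1   0.02  1.41] turn [-0.   -0.04  0.  ]
```

```bash
python3 -m creep '[[60,-0.1,0.02,0.2,0,0,0],[60,-0.1,0.02,0.6,0,0,0],[60,-0.1,0.02,1,0,0,0],[60,-0.1,0.02,1.3,0,0,0],[60,-0.1,0.02,1.41,0,0,0],[60,-0.1,0.02,1.41,0,0,0],[30,-0.1,0.02,1.41,0,0,0],[30,-0.1,0.02,1.41,0,0,0],[30,-0.1,0.02,1.41,0,0,0],[30,-0.1,0.02,1.41,0,0,0]]' && python3 -m creep '[[30,0,0,0,0,0,0],[30,0,0,0,0,0,0]]'
```

```text
time: 8.78
eef_pos: [571.6, -28.1, 110.5]
eef_rot: [[-1.0, -0.0, 0.001], [-0.0, 1.0, 0.0], [-0.001, 0.0, -1.0]]
contact_force: [0.3, 0.8, 0.8]
gripper_width: 39.1
grip_force: 35.1
time: 8.95
eef_pos: [571.7, -28.0, 110.5]
eef_rot: [[-1.0, -0.0, 0.002], [-0.0, 1.0, 0.001], [-0.002, 0.001, -1.0]]
contact_force: [1.2, 2.0, 3.5]
gripper_width: 39.6
grip_force: 35.0
```

```bash
python3 -m creep '[[30,0,0,-0.1,0,0,0],[30,0,0,-0.3,0,0,0],[30,0,0,-0.6,0,0,0],[30,0,0,-0.9,0,0,0],[30,0,0,-1.2,0,0,0],[30,0,0,-1.35,0,0,0],[30,0,0,-1.4,0,0,0],[30,0.05,0.2,-1.4,0,0,0],[30,0.2,0.8,-1.4,0,0,0],[30,0.4,1.6,-1.4,0,0,0]]' && python3 -m creep '[[30,0.2,0.8,0,0,0,0],[30,0.4,1.7,0,0,0,0],[30,0.7,2.6,0,0,0,0],[30,0.95,3.5,0,0,0,0],[30,1.15,4.4,0,0,0,0],[30,1.35,5.3,0,0,0,0],[30,1.6,6.2,0,0,0,0],[30,1.8,6.9,0,0,0,0],[30,1.9,7.3,0,0,0,0],[30,1.92,7.45,0,0,0,0]]'; python3 go.py 480 335 110
```

```text
time: 9.78
eef_pos: [554.4, 35.2, 164.8]
eef_rot: [[-1.0, 0.003, -0.002], [0.003, 1.0, -0.001], [0.002, -0.001, -1.0]]
contact_force: [0.3, 0.9, -2.9]
gripper_width: 39.5
grip_force: 35.0
time: 10.62
eef_pos: [476.8, 336.0, 164.8]
eef_rot: [[-1.0, -0.003, -0.001], [-0.003, 1.0, -0.001], [0.001, -0.001, -1.0]]
contact_force: [0.8, 0.4, -2.0]
gripper_width: 39.4
grip_force: 35.0
10.62 [476.8 336.  164.8] shift [-0.08 -0.02  1.37] turn [-0.01 -0.01  0.03]
```

```bash
python3 -m creep '[[30,0,0,0.2,0,0,0],[30,0,0,0.5,0,0,0],[30,0,0,0.85,0,0,0],[30,0,0,1.15,0,0,0],[30,0,0,1.3,0,0,0],[30,0,0,1.35,0,0,0],[30,0,0,1.38,0,0,0],[30,0,0,1.41,0,0,0],[30,0,0,1.43,0,0,0],[30,0,0,1.43,0,0,0]]'
```

```text
time: 11.45
eef_pos: [478.6, 333.7, 109.5]
eef_rot: [[-1.0, -0.0, 0.001], [-0.0, 1.0, 0.001], [-0.001, 0.001, -1.0]]
contact_force: [0.1, -0.2, 1.4]
gripper_width: 39.6
grip_force: 35.0
```

```bash
python3 -m creep '[[60,0,0,0,0,0,0],[60,0,0,0,0,0,0],[60,0,0,0,0,0,0],[60,0,0,-0.3,0,0,0],[60,0,0,-0.9,0,0,0],[60,0,0,-1.6,0,0,0],[60,0,-0.4,-1.8,0,0,0],[60,-0.1,-1.2,-1.8,0,0,0],[60,-0.3,-2.1,-1.8,0,0,0],[60,-0.6,-3.1,-1.8,0,0,0]]' && python3 -m creep '[[60,-0.4,-0.9,0,0,0,0],[60,-0.8,-1.8,0,0,0,0],[60,-1.2,-2.7,0,0,0,0],[60,-1.6,-3.6,0,0,0,0],[60,-2,-4.5,0,0,0,0],[60,-2.4,-5.4,0,0,0,0],[60,-2.8,-6.3,0,0,0,0],[60,-3.1,-7,0,0,0,0],[60,-3.2,-7.4,0,0,0,0],[60,-3.2,-7.4,0,0,0,0]]'; python3 go.py 636 -88.5 150
python3 - <<'E'
from h import *
s=snapshot("wrist"); cv2.imwrite("pics/w3.png",s["color"]); np.savez("w3.npz",W=cloud(s),c=s["color"])
d=np.load("w3.npz");W=d["W"];c=d["c"];hsv=cv2.cvtColor(c,cv2.COLOR_BGR2HSV);X,Y,Z=[W[...,i] for i in range(3)]
m=(hsv[...,0]>108)&(hsv[...,0]<132)&(hsv[...,1]>150)&(Z>119)&(Z<130)&(Y<0)
p=W[m][:,:2].astype(np.float32); print(cv2.minEnclosingCircle(p),len(p))
E
```

```text
time: 12.28
eef_pos: [501.8, 209.3, 181.1]
eef_rot: [[-1.0, -0.003, 0.001], [-0.003, 1.0, 0.001], [-0.001, 0.001, -1.0]]
contact_force: [1.7, -0.3, -0.3]
gripper_width: 59.9
grip_force: 0.0
time: 13.12
eef_pos: [630.8, -89.6, 179.9]
eef_rot: [[-1.0, 0.003, -0.0], [0.003, 1.0, -0.0], [0.0, -0.0, -1.0]]
contact_force: [0.2, 0.8, -0.4]
gripper_width: 59.9
grip_force: 0.0
13.12 [630.8 -89.6 179.9] shift [-0.13  0.03  0.75] turn [-0.01 -0.01 -0.03]
((635.4317016601562, -90.86872100830078), 19.271642684936523) 1510
```

View pics/w3.png

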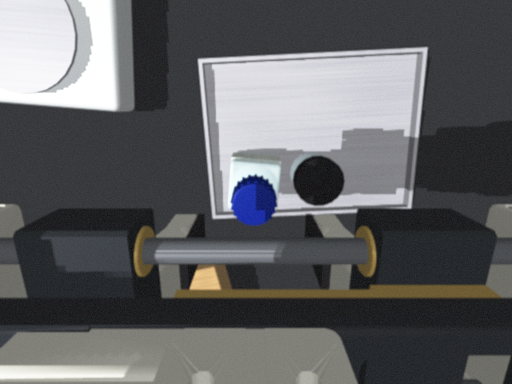

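The square cap shows whole at (254,202), which is world (635.4, -90); the jar is at (318,180).

```bash
python3 -m creep '[[60,-0.1,0,0.3,0,0,0],[60,-0.1,0,0.9,0,0,0],[60,-0.1,0,1.5,0,0,0],[60,-0.1,0,2,0,0,0],[60,-0.1,0,2.2,0,0,0],[60,-0.1,0,2.2,0,0,0],[28,-0.1,0,2.2,0,0,0],[28,-0.1,0,2.2,0,0,0],[28,-0.1,0,2.2,0,0,0],[28,-0.1,0,2.2,0,0,0]]' && python3 -m creep '[[28,0,0,0,0,0,0],[28,0,0,0,0,0,0]]'
```

```text
time: 14.0
eef_pos: [635.2, -86.1, 94.0]
eef_rot: [[-1.0, -0.001, 0.002], [-0.001, 1.0, 0.0], [-0.002, 0.0, -1.0]]
contact_force: [-0.3, -1.8, 0.7]
gripper_width: 38.6
grip_force: 0.4
time: 14.17
eef_pos: [635.0, -86.2, 93.7]
eef_rot: [[-1.0, -0.0, 0.002], [-0.0, 1.0, 0.0], [-0.002, 0.0, -1.0]]
contact_force: [-0.6, -0.7, 4.5]
gripper_width: 35.6
grip_force: 35.0
```

```bash
python3 -m creep '[[28,0,0,-0.1,0,0,0],[28,0,0,-0.3,0,0,0],[28,0,0,-0.6,0,0,0],[28,0,0,-0.9,0,0,0],[28,0,0,-1.2,0,0,0],[28,0,0,-1.35,0,0,0],[28,0,0,-1.4,0,0,0],[28,0.1,0.1,-1.4,0,0,0],[28,0.5,0.6,-1.4,0,0,0],[28,1,1.2,-1.4,0,0,0]]' && python3 -m creep '[[28,0.6,0.7,0,0,0,0],[28,1.2,1.4,0,0,0,0],[28,1.8,2.1,0,0,0,0],[28,2.4,2.8,0,0,0,0],[28,3,3.5,0,0,0,0],[28,3.6,4.2,0,0,0,0],[28,4.1,4.9,0,0,0,0],[28,4.6,5.5,0,0,0,0],[28,4.8,6,0,0,0,0],[28,4.85,6.3,0,0,0,0]]'; python3 go.py 400 335 93
```

```text
time: 15.0
eef_pos: [593.7, -38.5, 147.4]
eef_rot: [[-1.0, 0.002, -0.001], [0.002, 1.0, -0.0], [0.001, -0.0, -1.0]]
contact_force: [0.5, 1.2, -2.3]
gripper_width: 35.7
grip_force: 35.0
time: 15.83
eef_pos: [398.3, 215.2, 148.5]
eef_rot: [[-1.0, -0.002, -0.0], [-0.002, 1.0, 0.0], [0.0, 0.0, -1.0]]
contact_force: [0.2, -0.9, -2.7]
gripper_width: 35.6
grip_force: 35.0
15.83 [398.3 215.2 148.5] shift [-0.05  3.    1.39] turn [ 0.01 -0.    0.03]
```

```bash
python3 -m creep '[[28,0,0.5,0,0,0,0],[28,0,1.1,0,0,0,0],[28,0,1.8,0,0,0,0],[28,0,2.4,0,0,0,0],[28,0,2.8,0,0,0,0],[28,0,3,0.1,0,0,0],[28,0,3,0.3,0,0,0],[28,0,3,0.6,0,0,0],[28,0,3,0.9,0,0,0],[28,0,3,1.1,0,0,0]]' && python3 -m creep '[[28,0,0,0.12,0,0,0],[28,0,0,0.2,0,0,0],[28,0,0,0.25,0,0,0],[28,0,0,0.28,0,0,0],[28,0,0,0.31,0,0,0],[28,0,0,0.33,0,0,0],[28,0,0,0.33,0,0,0]]'
```

```text
time: 16.67
eef_pos: [399.5, 331.9, 102.7]
eef_rot: [[-1.0, 0.001, -0.002], [0.001, 1.0, -0.002], [0.002, -0.002, -1.0]]
contact_force: [0.1, -0.4, -2.2]
gripper_width: 35.6
grip_force: 35.0
time: 17.25
eef_pos: [400.7, 334.0, 92.7]
eef_rot: [[-1.0, -0.001, 0.001], [-0.001, 1.0, 0.001], [-0.001, 0.001, -1.0]]
contact_force: [-1.3, -2.0, 6.5]
gripper_width: 35.5
grip_force: 35.0
```

```bash
python3 -m creep '[[60,0,0,0,0,0,0],[60,0,0,0,0,0,0],[60,0,0,0,0,0,0],[60,0,0,-0.3,0,0,0],[60,0,0,-0.9,0,0,0],[60,0,0,-1.6,0,0,0],[60,0,-0.4,-1.9,0,0,0],[60,0,-1.2,-1.9,0,0,0],[60,-0.3,-2,-1.9,0,0,0],[60,-0.8,-2.7,-1.9,0,0,0]]' && python3 -m creep '[[76,-0.6,-0.7,0,0,0,0],[76,-1.2,-1.4,0,0,0,0],[76,-1.8,-2.1,0,0,0,0],[76,-2.4,-2.8,0,0,0,0],[76,-3,-3.5,0,0,0,0],[76,-3.6,-4.2,0,0,0,0],[76,-4.2,-4.9,0,0,0,0],[76,-4.7,-5.6,0,0,0,0],[76,-4.8,-6.1,0,0,0,0],[76,-4.8,-6.2,0,0,0,0]]'; python3 go.py 634.7 -23.7 21
python3 - <<'E'
from h import *
s=snapshot("scene"); cv2.imwrite("pics/s4.png",s["color"])
E
```

```text
time: 18.08
eef_pos: [431.3, 224.7, 168.2]
eef_rot: [[-1.0, -0.002, 0.001], [-0.002, 1.0, 0.002], [-0.001, 0.002, -1.0]]
contact_force: [0.8, 0.1, -0.7]
gripper_width: 59.7
grip_force: 0.0
time: 18.92
eef_pos: [625.4, -25.3, 166.6]
eef_rot: [[-1.0, 0.003, -0.001], [0.003, 1.0, -0.001], [0.001, -0.001, -1.0]]
contact_force: [-0.5, 0.2, 0.2]
gripper_width: 75.9
grip_force: 0.0
18.92 [625.4 -25.3 166.6] shift [-0.24  0.04  3.64] turn [-0.01 -0.01 -0.03]
```

View pics/s4.png

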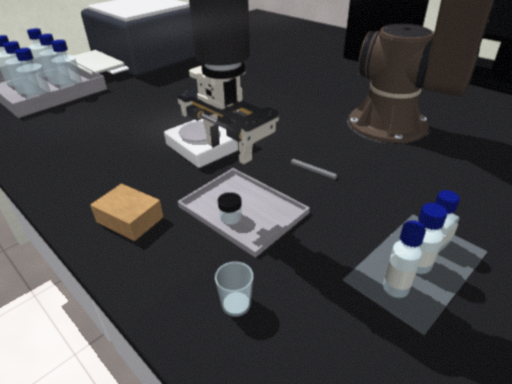

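All three bottles stand on the mat, caps at (412,232), (432,215) and (447,203); the jar stands alone in the tray at (230,208).

```bash
python3 -m creep '[[76,-0.18,0.02,0.4,0,0,0],[76,-0.18,0.02,1,0,0,0],[76,-0.18,0.02,1.7,0,0,0],[76,-0.18,0.02,2.4,0,0,0],[76,-0.18,0.02,3,0,0,0],[76,-0.18,0.02,3.4,0,0,0],[76,-0.18,0.02,3.5,0,0,0],[76,-0.18,0.02,3.5,0,0,0]]' ; python3 go.py 634.7 -23.7 25
```

```text
time: 19.63
eef_pos: [630.6, -20.7, 26.4]
eef_rot: [[-1.0, -0.001, -0.002], [-0.001, 1.0, -0.001], [0.002, -0.001, -1.0]]
contact_force: [0.0, 0.2, 0.4]
gripper_width: 76.0
grip_force: 0.0
19.63 [630.6 -20.7  26.4] shift [-0.1  -0.07  0.03] turn [-0.01 -0.02  0.01]
```

```bash
python3 -m creep '[[76,-0.08,-0.07,0.03,0,0,0],[76,-0.08,-0.07,0.03,0,0,0],[44,-0.08,-0.07,0.03,0,0,0],[44,-0.08,-0.07,0.03,0,0,0],[44,-0.08,-0.07,0.03,0,0,0],[44,-0.08,-0.07,0.03,0,0,0],[44,-0.08,-0.07,0.03,0,0,0],[44,-0.08,-0.07,0.03,0,0,0]]' 25; python3 -m creep '[[44,0,0,-0.1,0,0,0],[44,0,0,-0.4,0,0,0],[44,0,0,-0.9,0,0,0],[44,0,0,-1.5,0,0,0],[44,0,0,-2.1,0,0,0],[44,0,0,-2.6,0,0,0],[44,0,0,-2.8,0,0,0],[44,0,0,-2.8,0,0,0]]'; python3 go.py 492 -303 84
```

```text
time: 20.3
eef_pos: [634.9, -24.1, 26.6]
eef_rot: [[-1.0, -0.0, 0.001], [-0.0, 1.0, 0.0], [-0.001, 0.0, -1.0]]
contact_force: [-0.7, 0.3, 3.9]
gripper_width: 51.6
grip_force: 25.0
time: 20.97
eef_pos: [635.9, -24.0, 141.0]
eef_rot: [[-1.0, -0.001, 0.004], [-0.001, 1.0, 0.001], [-0.004, 0.001, -1.0]]
contact_force: [0.9, -0.6, -1.8]
gripper_width: 51.5
grip_force: 25.0
20.97 [635.9 -24.  141. ] shift [ 3.61 -6.98  1.4 ] turn [0.01 0.05 0.01]
```

```bash
python3 -m creep '[[44,0.1,-0.2,0,0,0,0],[44,0.4,-0.8,0,0,0,0],[44,0.8,-1.6,0,0,0,0],[44,1.25,-2.4,0,0,0,0],[44,1.7,-3.3,0,0,0,0],[44,2.2,-4.2,0,0,0,0],[44,2.7,-5.2,0,0,0,0],[44,3.15,-6.1,0,0,0,0],[44,3.5,-6.7,0,0,0,0],[44,3.61,-6.98,0,0,0,0]]' && python3 -m creep '[[44,0,0,0.1,0,0,0],[44,0,0,0.4,0,0,0],[44,0,0,0.8,0,0,0],[44,0,0,1.1,0,0,0],[44,0,0,1.25,0,0,0],[44,0,0,1.3,0,0,0],[44,0,0,1.3,0,0,0]]'; python3 go.py 492 -303.3 82.6
```

```text
time: 21.8
eef_pos: [486.3, -306.0, 136.2]
eef_rot: [[-1.0, 0.003, -0.004], [0.003, 1.0, 0.001], [0.004, 0.001, -1.0]]
contact_force: [0.3, 0.4, -1.4]
gripper_width: 51.7
grip_force: 25.0
time: 22.38
eef_pos: [490.1, -302.9, 85.2]
eef_rot: [[-1.0, -0.001, -0.002], [-0.001, 1.0, 0.0], [0.002, 0.0, -1.0]]
contact_force: [-0.6, 0.2, -1.2]
gripper_width: 51.6
grip_force: 25.0
22.38 [ 490.1 -302.9   85.2] shift [-0.05 -0.01  0.07] turn [ 0.   -0.02  0.01]
```

```bash
python3 -m creep '[[44,-0.03,0,0.02,0,0,0],[44,-0.03,0,0.04,0,0,0],[44,-0.03,0,0.06,0,0,0],[44,-0.03,0,0.08,0,0,0],[44,-0.03,0,0.08,0,0,0]]'
```

```text
time: 22.8
eef_pos: [491.6, -303.4, 83.1]
eef_rot: [[-1.0, -0.0, 0.0], [-0.0, 1.0, -0.0], [-0.0, -0.0, -1.0]]
contact_force: [-0.5, 1.2, -0.6]
gripper_width: 51.5
grip_force: 25.0
```

```bash
python3 -m creep '[[44,0,0,0.02,0,0,0],[44,0,0,0.03,0,0,0],[44,0,0,0.03,0,0,0]]'; python3 -m creep '[[76,0,0,0,0,0,0],[76,0,0,0,0,0,0],[76,0,0,0,0,0,0],[76,0,0,0,0,0,0],[76,0,0,-0.2,0,0,0],[76,0,0,-0.7,0,0,0],[76,0,0,-1.4,0,0,0],[76,0,0,-2.1,0,0,0],[76,0,0,-2.3,0,0,0]]'
python3 - <<'E'
from h import *
for n in("scene","top"):
    s=snapshot(n); W=cloud(s); c=s["color"]
    if n=="scene": cv2.imwrite("pics/s5.png",c)
    X,Y,Z=[W[...,i] for i in range(3)]
    m=(Z>104)&(Z<120)&(np.hypot(X-492,Y+303)<40)&(c.sum(-1)<200)
    if m.sum()>5: print(n,cv2.minEnclosingCircle(W[m][:,:2].astype(np.float32)),np.median(Z[m]),m.sum())
E
```

```text
time: 23.05
eef_pos: [491.8, -303.5, 82.6]
eef_rot: [[-1.0, -0.001, 0.001], [-0.001, 1.0, -0.0], [-0.001, -0.0, -1.0]]
contact_force: [-1.9, 0.8, 3.9]
gripper_width: 51.5
grip_force: 25.0
time: 23.8
eef_pos: [493.6, -304.4, 178.9]
eef_rot: [[-1.0, -0.001, 0.006], [-0.001, 1.0, -0.003], [-0.006, -0.003, -1.0]]
contact_force: [0.5, -1.2, 0.1]
gripper_width: 75.8
grip_force: 0.0
scene ((492.2529602050781, -300.8726806640625), 26.1236629486084) 112.55877039702204 183
top ((490.037841796875, -312.90142822265625), 17.25962257385254) 111.94361501011542 20
```

View pics/s5.png

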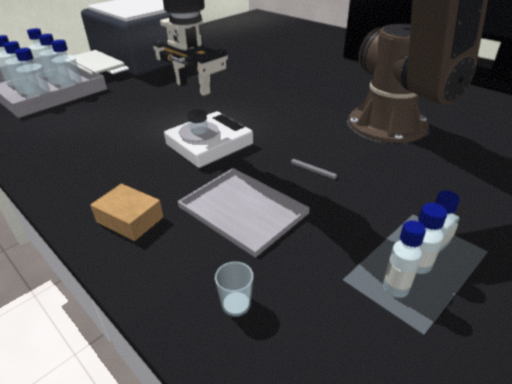

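The jar stands on the pan at (198,122), about centred. Now the square bottle goes back first.

```bash
python3 -m creep '[[60,0.05,0.4,0,0,0,0],[60,0.15,1.2,0,0,0,0],[60,0.3,2.1,0,0,0,0],[60,0.4,3,0,0,0,0],[60,0.5,3.9,0,0,0,0],[60,0.65,4.8,0,0,0,0],[60,0.8,5.7,0,0,0,0],[60,0.95,6.6,0,0,0,0],[60,1.1,7.5,0,0,0,0],[60,1.2,8.4,0,0,0,0]]' && python3 -m creep '[[60,0.1,0.9,0,0,0,0],[60,0.25,1.8,0,0,0,0],[60,0.4,2.7,0,0,0,0],[60,0.5,3.6,0,0,0,0],[60,0.6,4.5,0,0,0,0],[60,0.75,5.4,0,0,0,0],[60,0.9,6.3,0,0,0,0],[60,1.05,7,0,0,0,0],[60,1.1,7.4,0,0,0,0],[60,1.1,7.4,0,0,0,0]]'; python3 go.py 400.7 334 150
```

```text
time: 24.73
eef_pos: [442.1, 33.9, 173.3]
eef_rot: [[-1.0, -0.0, -0.001], [-0.0, 1.0, -0.0], [0.001, -0.0, -1.0]]
contact_force: [0.4, 0.4, 0.6]
gripper_width: 59.8
grip_force: 0.0
time: 25.57
eef_pos: [398.8, 331.0, 172.9]
eef_rot: [[-1.0, -0.003, -0.0], [-0.003, 1.0, -0.001], [0.0, -0.001, -1.0]]
contact_force: [1.0, 0.1, -0.6]
gripper_width: 60.3
grip_force: 0.0
25.57 [398.8 331.  172.9] shift [-0.05  0.07  0.57] turn [-0.01 -0.01  0.03]
```

```bash
python3 -m creep '[[60,-0.02,0.05,0.2,0,0,0],[60,-0.02,0.05,0.7,0,0,0],[60,-0.02,0.05,1.2,0,0,0],[60,-0.02,0.05,1.6,0,0,0],[60,-0.02,0.05,1.9,0,0,0],[60,-0.02,0.05,1.95,0,0,0],[60,-0.02,0.05,1.95,0,0,0],[60,-0.02,0.05,1.95,0,0,0]]'; python3 go.py 400.7 334 93
```

```text
time: 26.23
eef_pos: [400.5, 330.0, 96.0]
eef_rot: [[-1.0, 0.0, 0.0], [0.0, 1.0, -0.0], [-0.0, -0.0, -1.0]]
contact_force: [-0.3, -0.2, -0.0]
gripper_width: 59.7
grip_force: 0.0
26.23 [400.5 330.   96. ] shift [-0.    0.1   0.08] turn [-0.  0. -0.]
```

```bash
python3 -m creep '[[60,0,0.1,0.06,0,0,0],[60,0,0.1,0.06,0,0,0],[28,0,0.1,0.06,0,0,0],[28,0,0.1,0.06,0,0,0],[28,0,0.1,0.06,0,0,0],[28,0,0.1,0.06,0,0,0],[28,0,0.1,0.06,0,0,0],[28,0,0.1,0.06,0,0,0]]' 35; python3 -m creep '[[28,0,0,-0.1,0,0,0],[28,0,0,-0.4,0,0,0],[28,0,0,-0.8,0,0,0],[28,0,0,-1.15,0,0,0],[28,0,0,-1.35,0,0,0],[28,0,0,-1.4,0,0,0],[28,0,-0.2,-1.4,0,0,0],[28,0,-0.8,-1.4,0,0,0],[28,0,-1.6,-1.4,0,0,0],[28,0,-2.4,-1.4,0,0,0]]';  python3 go.py 635.2 -87.8 150
```

```text
time: 26.9
eef_pos: [400.1, 334.4, 93.3]
eef_rot: [[-1.0, -0.0, -0.0], [-0.0, 1.0, -0.0], [0.0, -0.0, -1.0]]
contact_force: [-0.1, -0.7, -0.3]
gripper_width: 35.9
grip_force: 35.0
time: 27.73
eef_pos: [399.2, 236.7, 148.0]
eef_rot: [[-1.0, -0.001, -0.002], [-0.001, 1.0, -0.002], [0.002, -0.002, -1.0]]
contact_force: [0.5, -0.6, -2.4]
gripper_width: 35.5
grip_force: 35.0
27.73 [399.2 236.7 148. ] shift [-5.89 -8.12 -0.05] turn [-0.02 -0.02  0.01]
```

```bash
python3 -m creep '[[28,-0.5,-0.7,0,0,0,0],[28,-1,-1.4,0,0,0,0],[28,-1.5,-2.1,0,0,0,0],[28,-2.1,-2.9,0,0,0,0],[28,-2.7,-3.7,0,0,0,0],[28,-3.3,-4.5,0,0,0,0],[28,-3.9,-5.3,0,0,0,0],[28,-4.5,-6.1,0,0,0,0],[28,-5,-6.9,0,0,0,0],[28,-5.4,-7.4,0,0,0,0]]' && python3 -m creep '[[28,-0.25,-0.4,0,0,0,0],[28,-0.4,-0.6,0,0,0,0],[28,-0.4,-0.6,0,0,0,0],[28,-0.4,-0.6,0,0,0,0]]'; python3 go.py 635.2 -87.8 94.3
```

```text
time: 28.57
eef_pos: [616.3, -60.9, 147.6]
eef_rot: [[-1.0, 0.001, -0.002], [0.001, 1.0, -0.001], [0.002, -0.001, -1.0]]
contact_force: [1.2, 0.8, -2.5]
gripper_width: 35.5
grip_force: 35.0
time: 28.9
eef_pos: [631.3, -81.7, 148.1]
eef_rot: [[-1.0, 0.001, -0.002], [0.001, 1.0, 0.0], [0.002, 0.0, -1.0]]
contact_force: [-0.8, 0.4, -3.8]
gripper_width: 35.5
grip_force: 35.0
28.9 [631.3 -81.7 148.1] shift [-0.1  -0.15  1.34] turn [ 0.   -0.03 -0.01]
```

```bash
python3 -m creep '[[28,-0.05,-0.08,0.1,0,0,0],[28,-0.08,-0.13,0.4,0,0,0],[28,-0.08,-0.13,0.8,0,0,0],[28,-0.08,-0.13,1.1,0,0,0],[28,-0.08,-0.13,1.22,0,0,0],[28,-0.08,-0.13,1.25,0,0,0],[28,-0.08,-0.13,1.25,0,0,0],[28,-0.08,-0.13,1.25,0,0,0]]'; python3 go.py 635.2 -87.8 94.3
```

```text
time: 29.57
eef_pos: [635.9, -86.4, 99.9]
eef_rot: [[-1.0, -0.001, 0.001], [-0.001, 1.0, -0.0], [-0.001, -0.0, -1.0]]
contact_force: [-0.1, 0.3, -2.7]
gripper_width: 35.2
grip_force: 35.0
29.57 [635.9 -86.4  99.9] shift [ 0.02 -0.04  0.14] turn [-0.    0.01  0.01]
```

```bash
python3 -m creep '[[28,0.01,-0.04,0.04,0,0,0],[28,0.01,-0.04,0.08,0,0,0],[28,0.01,-0.04,0.11,0,0,0],[28,0.01,-0.04,0.13,0,0,0],[28,0.01,-0.04,0.15,0,0,0],[28,0.01,-0.04,0.16,0,0,0],[28,0.01,-0.04,0.16,0,0,0]]'
```

```text
time: 30.15
eef_pos: [635.7, -88.4, 94.4]
eef_rot: [[-1.0, -0.001, 0.002], [-0.001, 1.0, -0.0], [-0.002, -0.0, -1.0]]
contact_force: [-2.4, -0.2, 5.0]
gripper_width: 35.4
grip_force: 35.0
```

```bash
python3 -m creep '[[60,0,0,0,0,0,0],[60,0,0,0,0,0,0],[60,0,0,0,0,0,0],[60,0,0,-0.3,0,0,0],[60,0,0,-0.9,0,0,0],[60,0,0,-1.6,0,0,0],[60,0.1,0.3,-2.15,0,0,0],[60,0.4,1,-2.15,0,0,0],[60,0.75,1.9,-2.15,0,0,0],[60,1.1,2.8,-2.15,0,0,0]]' && python3 -m creep '[[60,0.33,0.9,0,0,0,0],[60,0.66,1.8,0,0,0,0],[60,1,2.7,0,0,0,0],[60,1.33,3.6,0,0,0,0],[60,1.66,4.5,0,0,0,0],[60,2,5.4,0,0,0,0],[60,2.4,6.3,0,0,0,0],[60,2.7,7.2,0,0,0,0],[60,2.8,7.6,0,0,0,0],[60,2.8,7.6,0,0,0,0]]'; python3 go.py 478.6 333.7 109.5
```

```text
time: 30.98
eef_pos: [590.9, 24.5, 180.3]
eef_rot: [[-1.0, 0.002, 0.002], [0.002, 1.0, 0.001], [-0.002, 0.001, -1.0]]
contact_force: [0.2, 1.6, -0.8]
gripper_width: 59.9
grip_force: 0.0
time: 31.82
eef_pos: [478.2, 331.4, 179.8]
eef_rot: [[-1.0, -0.004, 0.001], [-0.004, 1.0, 0.001], [-0.001, 0.001, -1.0]]
contact_force: [0.2, -0.2, 0.6]
gripper_width: 60.2
grip_force: 0.0
31.82 [478.2 331.4 179.8] shift [-0.01  0.06  1.76] turn [0.01 0.01 0.05]
```

```bash
python3 -m creep '[[60,0,0.1,0.2,0,0,0],[60,0,0.1,0.7,0,0,0],[60,0,0.1,1.2,0,0,0],[60,0,0.1,1.55,0,0,0],[60,0,0.1,1.72,0,0,0],[60,0,0.1,1.72,0,0,0],[60,0,0.1,1.72,0,0,0],[60,0,0.1,1.72,0,0,0]]'; python3 go.py 478.6 333.7 109.5
```

```text
time: 32.48
eef_pos: [479.7, 331.9, 111.2]
eef_rot: [[-1.0, 0.0, 0.001], [0.0, 1.0, 0.001], [-0.001, 0.001, -1.0]]
contact_force: [0.9, -0.0, -0.4]
gripper_width: 60.0
grip_force: 0.0
32.48 [479.7 331.9 111.2] shift [0.03 0.05 0.04] turn [ 0.01  0.01 -0.  ]
```

```bash
python3 -m creep '[[60,0.03,0.05,0.04,0,0,0],[60,0.03,0.05,0.04,0,0,0],[30,0.03,0.05,0.04,0,0,0],[30,0.03,0.05,0.04,0,0,0],[30,0.03,0.05,0.04,0,0,0],[30,0.03,0.05,0.04,0,0,0],[30,0.03,0.05,0.04,0,0,0],[30,0.03,0.05,0.04,0,0,0]]' 35; python3 -m creep '[[30,0,0,-0.1,0,0,0],[30,0,0,-0.4,0,0,0],[30,0,0,-0.8,0,0,0],[30,0,0,-1.15,0,0,0],[30,0,0,-1.35,0,0,0],[30,0,0,-1.4,0,0,0],[30,-0.02,-0.2,-1.4,0,0,0],[30,-0.1,-0.8,-1.4,0,0,0],[30,-0.3,-1.6,-1.4,0,0,0],[30,-0.5,-2.4,-1.4,0,0,0]]' && python3 -m creep '[[30,-0.2,-0.8,0,0,0,0],[30,-0.4,-1.6,0,0,0,0],[30,-0.6,-2.4,0,0,0,0],[30,-0.8,-3.2,0,0,0,0],[30,-1.1,-4,0,0,0,0],[30,-1.4,-4.8,0,0,0,0],[30,-1.6,-5.5,0,0,0,0],[30,-1.75,-6.1,0,0,0,0],[30,-1.8,-6.5,0,0,0,0],[30,-1.8,-6.6,0,0,0,0]]';  python3 go.py 571.7 -28 150
```

```text
time: 33.15
eef_pos: [477.8, 333.9, 108.7]
eef_rot: [[-1.0, -0.0, 0.0], [-0.0, 1.0, 0.0], [-0.0, 0.0, -1.0]]
contact_force: [-0.7, 1.5, 0.7]
gripper_width: 39.5
grip_force: 35.0
time: 33.98
eef_pos: [496.9, 236.3, 163.2]
eef_rot: [[-1.0, -0.002, -0.002], [-0.002, 1.0, -0.001], [0.002, -0.001, -1.0]]
contact_force: [-0.1, 0.6, -2.8]
gripper_width: 39.1
grip_force: 35.0
time: 34.82
eef_pos: [568.9, -29.1, 163.0]
eef_rot: [[-1.0, 0.002, -0.003], [0.002, 1.0, -0.001], [0.003, -0.001, -1.0]]
contact_force: [0.1, 0.5, -3.5]
gripper_width: 39.1
grip_force: 35.0
34.82 [568.9 -29.1 163. ] shift [-0.07  0.03  0.33] turn [-0.01 -0.03 -0.03]
```

```bash
python3 -m creep '[[30,0,0,0.1,0,0,0],[30,0,0,0.4,0,0,0],[30,0,0,0.8,0,0,0],[30,0,0,1.05,0,0,0],[30,0,0,1.15,0,0,0],[30,0,0,1.2,0,0,0],[30,0,0,1.2,0,0,0],[30,0,0,1.2,0,0,0]]';  python3 go.py 570.9 -28 109.7
```

```text
time: 35.48
eef_pos: [570.2, -25.9, 117.0]
eef_rot: [[-1.0, -0.001, 0.001], [-0.001, 1.0, -0.0], [-0.001, -0.0, -1.0]]
contact_force: [0.1, 0.3, -1.7]
gripper_width: 39.5
grip_force: 35.0
35.48 [570.2 -25.9 117. ] shift [-0.02 -0.05  0.18] turn [-0.    0.01  0.01]
```

```bash
python3 -m creep '[[30,-0.02,-0.05,0.05,0,0,0],[30,-0.02,-0.05,0.09,0,0,0],[30,-0.02,-0.05,0.12,0,0,0],[30,-0.02,-0.05,0.14,0,0,0],[30,-0.02,-0.05,0.16,0,0,0],[30,-0.02,-0.05,0.18,0,0,0],[30,-0.02,-0.05,0.18,0,0,0]]'
```

```text
time: 36.07
eef_pos: [571.0, -28.2, 109.7]
eef_rot: [[-1.0, -0.0, 0.001], [-0.0, 1.0, -0.0], [-0.001, -0.0, -1.0]]
contact_force: [-0.5, 0.5, -0.7]
gripper_width: 39.4
grip_force: 35.0
```

```bash
python3 -m creep '[[30,0,0,0.02,0,0,0],[30,0,0,0.02,0,0,0],[60,0,0,0.02,0,0,0],[60,0,0,0.02,0,0,0],[60,0,0,0.02,0,0,0],[60,0,0,-0.3,0,0,0],[60,0,0,-0.9,0,0,0],[60,0,0,-1.6,0,0,0],[60,0,0.2,-2.3,0,0,0],[60,0,0.9,-2.4,0,0,0]]' && python3 -m creep '[[60,0.02,0.9,0,0,0,0],[60,0.04,1.8,0,0,0,0],[60,0.06,2.7,0,0,0,0],[60,0.08,3.6,0,0,0,0],[60,0.1,4.5,0,0,0,0],[60,0.13,5.4,0,0,0,0],[60,0.16,6.3,0,0,0,0],[60,0.2,7.2,0,0,0,0],[60,0.24,7.8,0,0,0,0],[60,0.27,8.1,0,0,0,0]]'; python3 go.py 560.3 335.2 123.6
```

```text
time: 36.9
eef_pos: [573.0, 6.3, 210.6]
eef_rot: [[-1.0, 0.001, 0.007], [0.001, 1.0, 0.0], [-0.007, 0.0, -1.0]]
contact_force: [1.5, 0.7, 0.6]
gripper_width: 59.6
grip_force: 0.0
time: 37.73
eef_pos: [559.4, 334.9, 204.7]
eef_rot: [[-1.0, -0.002, -0.0], [-0.002, 1.0, -0.0], [0.0, -0.0, -1.0]]
contact_force: [-0.6, -0.3, 0.2]
gripper_width: 60.1
grip_force: 0.0
37.73 [559.4 334.9 204.7] shift [-0.02  0.01  2.03] turn [-0.   -0.    0.03]
```

```bash
python3 -m creep '[[60,0,0.05,0.3,0,0,0],[60,0,0.05,0.9,0,0,0],[60,0,0.05,1.4,0,0,0],[60,0,0.05,1.8,0,0,0],[60,0,0.05,1.97,0,0,0],[60,0,0.05,1.97,0,0,0],[60,0,0.05,1.97,0,0,0],[60,0,0.05,1.97,0,0,0]]'; python3 go.py 560.3 335.2 123.6
```

```text
time: 38.4
eef_pos: [560.5, 333.8, 127.8]
eef_rot: [[-1.0, -0.0, 0.001], [-0.0, 1.0, 0.001], [-0.001, 0.001, -1.0]]
contact_force: [-0.4, -0.7, -0.3]
gripper_width: 59.9
grip_force: 0.0
38.4 [560.5 333.8 127.8] shift [0.01 0.04 0.1 ] turn [0.01 0.02 0.  ]
```

```bash
python3 -m creep '[[60,0,0.04,0.1,0,0,0],[60,0,0.04,0.1,0,0,0],[25,0,0.04,0.1,0,0,0],[25,0,0.04,0.1,0,0,0],[25,0,0.04,0.1,0,0,0],[25,0,0.04,0.1,0,0,0],[25,0,0.04,0.1,0,0,0],[25,0,0.04,0.1,0,0,0]]' 35; python3 -m creep '[[25,0,0,-0.1,0,0,0],[25,0,0,-0.4,0,0,0],[25,0,0,-0.8,0,0,0],[25,0,0,-1.15,0,0,0],[25,0,0,-1.35,0,0,0],[25,0,0,-1.4,0,0,0],[25,-0.05,-0.2,-1.4,0,0,0],[25,-0.2,-0.8,-1.4,0,0,0],[25,-0.4,-1.6,-1.4,0,0,0],[25,-0.6,-2.4,-1.4,0,0,0]]' && python3 -m creep '[[25,-0.2,-0.8,0,0,0,0],[25,-0.4,-1.6,0,0,0,0],[25,-0.6,-2.4,0,0,0,0],[25,-0.8,-3.2,0,0,0,0],[25,-1,-3.9,0,0,0,0],[25,-1.1,-4.4,0,0,0,0],[25,-1.16,-4.7,0,0,0,0],[25,-1.19,-4.86,0,0,0,0],[25,-1.19,-4.86,0,0,0,0]]';  python3 go.py 631.7 42.3 124.5
```

```text
time: 39.07
eef_pos: [559.8, 335.5, 122.7]
eef_rot: [[-1.0, -0.0, 0.0], [-0.0, 1.0, 0.0], [-0.0, 0.0, -1.0]]
contact_force: [0.1, -1.0, 0.0]
gripper_width: 32.4
grip_force: 35.0
time: 39.9
eef_pos: [583.1, 238.2, 177.4]
eef_rot: [[-1.0, -0.002, -0.002], [-0.002, 1.0, -0.001], [0.002, -0.001, -1.0]]
contact_force: [0.8, -0.3, -3.8]
gripper_width: 32.3
grip_force: 35.0
time: 40.65
eef_pos: [631.2, 43.8, 177.9]
eef_rot: [[-1.0, 0.001, -0.001], [0.001, 1.0, -0.0], [0.001, -0.0, -1.0]]
contact_force: [0.7, 0.1, -2.5]
gripper_width: 32.1
grip_force: 35.0
40.65 [631.2  43.8 177.9] shift [-0.02 -0.04  1.33] turn [-0.   -0.01 -0.01]
```

Grip offset is about -0.9 in z, so the target is z ≈ 123.6.

```bash
python3 -m creep '[[25,0,-0.04,0.1,0,0,0],[25,0,-0.05,0.4,0,0,0],[25,0,-0.05,0.8,0,0,0],[25,0,-0.05,1.08,0,0,0],[25,0,-0.05,1.2,0,0,0],[25,0,-0.05,1.24,0,0,0],[25,0,-0.05,1.24,0,0,0],[25,0,-0.05,1.24,0,0,0]]';  python3 go.py 631.2 42.6 123.6
```

```text
time: 41.32
eef_pos: [631.9, 43.4, 129.4]
eef_rot: [[-1.0, -0.001, 0.001], [-0.001, 1.0, -0.0], [-0.001, -0.0, -1.0]]
contact_force: [0.0, 0.1, -3.1]
gripper_width: 32.5
grip_force: 35.0
41.32 [631.9  43.4 129.4] shift [ 0.02 -0.02  0.14] turn [-0.    0.01  0.01]
```

```bash
python3 -m creep '[[25,0.01,-0.02,0.04,0,0,0],[25,0.01,-0.02,0.08,0,0,0],[25,0.01,-0.02,0.11,0,0,0],[25,0.01,-0.02,0.13,0,0,0],[25,0.01,-0.02,0.15,0,0,0],[25,0.01,-0.02,0.16,0,0,0],[25,0.01,-0.02,0.16,0,0,0]]'
```

```text
time: 41.9
eef_pos: [631.6, 42.2, 123.7]
eef_rot: [[-1.0, -0.001, 0.001], [-0.001, 1.0, -0.0], [-0.001, -0.0, -1.0]]
contact_force: [-2.4, 0.5, 4.5]
gripper_width: 32.4
grip_force: 35.0
```

```bash
python3 -m creep '[[60,0,0,0,0,0,0],[60,0,0,0,0,0,0],[60,0,0,0,0,0,0],[60,0,0,0,0,0,0],[60,0,0,-0.3,0,0,0],[60,0,0,-0.9,0,0,0],[60,0,0,-1.7,0,0,0],[60,0,0.2,-2.4,0,0,0],[60,0.3,0.9,-2.4,0,0,0],[60,0.7,1.7,-2.4,0,0,0]]' && python3 -m creep '[[60,0.5,0.9,0,0,0,0],[60,1,1.8,0,0,0,0],[60,1.6,2.6,0,0,0,0],[60,2.2,3.4,0,0,0,0],[60,2.7,4.2,0,0,0,0],[60,3,4.9,0,0,0,0],[60,3,5.2,0,0,0,0],[60,3,5.2,0,0,0,0]]'
python3 - <<'E'
from h import *
for n in("scene","top"):
    s=snapshot(n); W=cloud(s); c=s["color"]; cv2.imwrite(f"pics/{n}6.png",c)
    X,Y,Z=[W[...,i] for i in range(3)]; hsv=cv2.cvtColor(c,cv2.COLOR_BGR2HSV)
    m=((hsv[...,0]>108)&(hsv[...,0]<132)&(hsv[...,1]>150)&(c[...,0]>60)).astype(np.uint8)
    k,l,st,ce=cv2.connectedComponentsWithStats(m)
    for i in range(1,k):
        if st[i,4]<40: continue
        p=W[l==i]; p=p[~np.isnan(p[:,0])]; zt=np.percentile(p[:,2],90); t=p[p[:,2]>zt-6]
        if abs(t[:,1].mean())<300: print(n,zt.round(1),t.mean(0).round(1))
    d=np.load(f"{n}0.npz"); 
    m=(Z>104)&(Z<120)&(np.hypot(X-492,Y+303)<45)
    if m.sum()>5: print(n,"jar",[np.round(v,1) for v in cv2.minEnclosingCircle(W[m][:,:2].astype(np.float32))],m.sum(),W[m].mean(0).round(1))
    pm=(Z>56)&(Z<66)&(np.hypot(X-492,Y+303)<60); print(n,"pan",[np.round(v,1) for v in cv2.minEnclosingCircle(W[pm][:,:2].astype(np.float32))])
E
```

```text
time: 42.73
eef_pos: [604.6, 110.1, 221.6]
eef_rot: [[-1.0, 0.002, 0.004], [0.002, 1.0, 0.002], [-0.004, 0.002, -1.0]]
contact_force: [0.4, 0.8, -0.9]
gripper_width: 60.0
grip_force: 0.0
time: 43.4
eef_pos: [482.6, 320.9, 219.5]
eef_rot: [[-1.0, -0.004, 0.001], [-0.004, 1.0, 0.001], [-0.001, 0.001, -1.0]]
contact_force: [0.2, 0.0, -0.5]
gripper_width: 59.9
grip_force: 0.0
scene 154.4 [632.7  45.8 153.7]
scene 125.1 [638.8 -85.2 123.7]
scene jar [array([ 492.4, -301.1]), np.float64(26.8)] 184 [ 495.9 -297.1  111.6]
scene pan [array([ 490.8, -302.9]), np.float64(57.4)]
top 156.1 [627.7  43.2 153.9]
top 125.9 [632.5 -87.9 123.7]
top 141.1 [568.6 -26.3 138.9]
top jar [array([ 491.8, -302.1]), np.float64(26.5)] 365 [ 491.  -301.   111.3]
top pan [array([ 491.7, -303.3]), np.float64(55.2)]
```

View pics/top6.png

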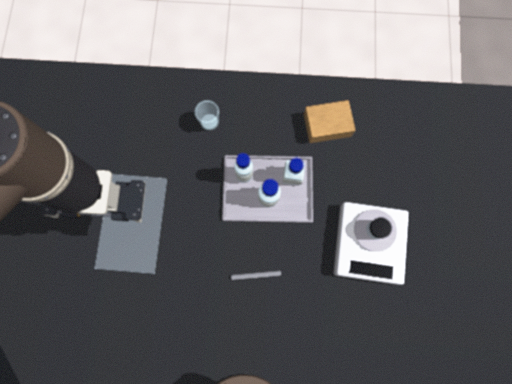

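View pics/scene6.png

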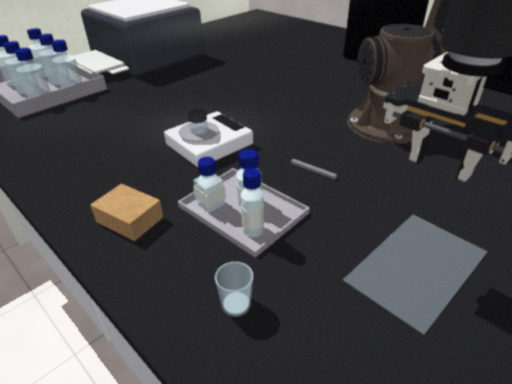

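The caps are back at (243,160), (296,165) and (270,187), within about 1.5 mm of the start. The jar at (380,228) is within about 2 mm of the pan's centre, and the beaker, carton and pen have not moved. I'm handing in now.

```bash
python3 -m creep '[[60,0,0,0,0,0,0],[60,0,0,0,0,0,0],[60,0,0,0,0,0,0]]' >/dev/null; python3 -c "
from cell import ticket; print(ticket.hand_in())"
```

```text
the job is handed in; nothing more can be done
None
```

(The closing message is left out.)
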